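# Nest the photometer cups and set its iris ring

## Task

Get the bench photometer ready: first set the middle-sized steel cup down inside the large one on the photometer's stage, then the smallest cup inside the middle-sized one, keeping the cups upright and not letting go of them in the air. Finally turn the slim knurled iris ring of the lens barrel until its pointer nib lines up with the index rib on the barrel's foot, without touching the fixed dark rings just above and below it. Leave the tape roll, the small box and the reagent bottle where they are.

Things in the scene. Friction and masses are not known exactly. Their poses are not given: they have to be found in the camera images.
- photometer: Bench photometer, fixed to the bench: white housing 100 (x) x 270 (y) x 30 mm high. Origin: centre of its underside on the bench; x points away from its front (display) face, y along its length, z up. The stage is 80 mm from the centre towards +y, the lens barrel 80 mm towards -y.
- stage (a point): Centre of the floor of the round stage recess (84 mm inside, lip 3 mm above that floor and 36 mm above the bench), 33 mm above the bench. The large cup stands here; its underside is at this height.
- cup_large: Large plain steel cup, loose, standing open-end up on the stage: outside diameter 76 mm, inside 70 mm, 50 mm high, floor 4 mm thick, 0.2 to 0.4 kg. Origin: centre of its underside; z is its axis, upwards.
- cup_medium: Middle-sized plain steel cup, loose, standing open-end up on the bench: straight-sided, outside diameter 54 mm, inside 48 mm, 90 mm high, floor 4 mm thick, 0.1 to 0.25 kg; once nested it stands 44 mm proud of the large cup's rim. Origin: centre of its underside; z is its axis, upwards.
- cup_small: Smallest (slimmest, but tallest) plain steel cup, loose, standing open-end up on the bench: straight-sided, outside diameter 36 mm, 130 mm high, 0.08 to 0.17 kg; once nested it stands 44 mm proud of the middle-sized cup's rim, its top about 171 mm above the bench. Origin: centre of its underside; z is its axis, upwards.
- iris_ring (a joint): Turn of the iris ring about the vertical barrel axis, rad: 0 when the pointer nib is over the index rib, positive anticlockwise seen from above. It starts between 0.5 and 1.3, can turn from -0.3 to 1.6, and stays where it is left (friction 0.06 N m).
- iris_axis (a point): Point on the barrel's axis at mid-height of the iris ring, 113 mm above the bench; same axes as the photometer. The ring is a knurled aluminium disc edge, 56 mm diameter, 16 mm high (105 to 121 mm above the bench). Its pointer nib, 5 mm wide and 8 mm high, juts out radially to 39 mm from the axis. The foot below (92 mm diameter) ends 75 mm above the bench; only the index rib rises from it.
- pointer (a point): Tip of the iris ring's pointer nib, 39 mm from the barrel axis, 113 mm above the bench.
- index (a point): Top middle of the index rib on the barrel's foot: a radial rib 5 mm wide on the front (-x of the photometer) side, 28 to 44 mm from the barrel axis, its top 87 mm above the bench. The nib is lined up when it is straight above the rib.
- lower_ring: Fixed dark ring below the iris ring, 44 mm diameter, from 75 to 105 mm above the bench, so the iris ring stands 6 mm proud of it all round. Origin: centre of its underside. Must not be touched.
- upper_ring: Fixed dark ring with the lens above the iris ring, 44 mm diameter, from 121 to 141 mm above the bench (top of the barrel). Origin: centre of its underside. Must not be touched.
- tape: Roll of cream tape lying flat, 68 mm diameter, 19 mm high; bystander. Origin: centre of its underside.
- paper_box: Small blue and white card box, 70 x 70 x 32 mm; bystander. Origin: centre of its underside.
- reagent_bottle: Stoppered clear glass reagent bottle, 70 mm diameter, 150 mm high; bystander. Origin: centre of its underside.
- titration_stand: Fixed burette stand on the lower bench to the left, an obstacle to pass round, not part of the job: upright rod, two upright tubes and clamp arms about 400 mm above the bench top, these more than 350 mm from the robot's base axis and much taller than the work. Origin: its foot.
Things that resemble listed ones, but are neither listed nor needed, are in the scene too. Leave any blue or purple look-alike of the cup_large alone.

How it is judged:
On the way, in this order (a step that is already met when the one before it is completed fails the run):
1. the middle-sized cup stands inside the large one on the stage, released (horizontal distance between cup_medium and cup_large below 0.012 m and z of cup_medium in the frame of cup_large between -0.002 and 0.01 m and angle between cup_medium's own z axis and vertical below 0.12 rad and contact force between the fingers and cup_medium below 0.1 N and linear speed of cup_medium below 0.03 m/s and horizontal distance between cup_large and stage below 0.01 m and angle between cup_large's own z axis and vertical below 0.1 rad), for 0.2 s.
2. the smallest cup stands inside the middle-sized one, released (all of step 1 and horizontal distance between cup_small and cup_medium below 0.012 m and z of cup_small in the frame of cup_medium between -0.002 and 0.01 m and angle between cup_small's own z axis and vertical below 0.12 rad and contact force between the fingers and cup_small below 0.1 N and linear speed of cup_small below 0.03 m/s), for 0.2 s.
3. the iris ring's nib is lined up with the index rib and the ring is released (value of joint iris_ring between -0.08 and 0.08 rad and contact force between the fingers and photometer below 0.1 N), for 0.2 s.
At the end, for the whole second after the job is handed in: Large cup upright within 10 mm of the stage centre; middle-sized cup inside it and smallest inside that, each upright (0.12 rad), within 12 mm of the axis and 10 mm above the underside of the next larger cup, at rest, released; iris nib within 0.08 rad of the index rib (all of step 2 and value of joint iris_ring between -0.08 and 0.08 rad); the robot touches nothing.
It fails at once if a fixed ring next to the iris ring is touched (over 1 N) (contact force between anything else and lower_ring above 1 N or contact force between anything else and upper_ring above 1 N).
It fails at once if a cup is let go in the air ((z of cup_medium in the frame of cup_large above 0.035 m and contact force between anything else and cup_medium below 0.005 N) or (z of cup_small in the frame of cup_large above 0.035 m and contact force between anything else and cup_small below 0.005 N)).
It fails at once if a cup is tipped (over 0.5 rad) (angle between any of cup_large, cup_medium, cup_small's own z axis and vertical above 0.5 rad).
It fails at once if a bystander is moved more than 20 mm (distance of any of tape, paper_box, reagent_bottle from where it was at the start of the episode above 0.02 m).
It also fails if it takes over 58 s, if anything falls off the work surface, if the arm or the gripper's body presses on something with over 40 N, if the wrist force passes 120 N, or if a joint passes its speed limit or range.

## Robot

A 6-joint arm with a two-finger parallel gripper is mounted at the origin on a cart in front of the work surface, level with it; the furniture and walls round the work are solid. World frame = base frame: x ahead of the robot, y to its left, z up, the work surface at z = 0. Lengths are in m, angles in rad, forces in N, time in s.
With the tool pointing down it reaches from about 0.3 to 0.95 m from the base axis. Payload 3.1 kg.
Tool frame: the origin (TCP) lies where the fingers leave the gripper's body, on its centre line; the fingertips stand 73 mm ahead of it and the grasp point (between the pads) lies 54 mm ahead of it (ctrl.grasp_offset is the distance from the TCP to the grasp point, in m); z points along the fingers, y is the line along which they close (so a half turn about z gives the same grasp; the last joint's range is limited). The gripper opens to 85 mm and grips with 20 to 120 N. Pads are 22 mm wide; open, the fingers measure 114 mm over their backs; the gripper's body (76 mm by 85 mm) begins 54 mm behind the grasp point. The pads swing forward as they close: fully open they stand 13 mm farther back than shut.
Start: joints at [1.158, 0.308, 1.634, -0, 1.2, -0.07], TCP at [0.21, 0.589, 0.304] pointing down, gripper open.
Joint ranges: [-3.06, 3.06], [-0.79, 1.96], [0.05, 2.63], [-1.19, 4.34], [0.05, 2.64], [-2.94, 2.94]. Speed limits (rad/s): [2.79, 2.79, 3.14, 3.14, 3.14, 3.14].

## Interface

Orientations are given as a rotation vector (axis times angle).
In Python, from station import status, capture, job, regions_of, ctrl gives the robot as it stands. The module is installed in compiled form; this text tells all that it offers.
- The arm moves only by the tool arm_command, never from a script. Its arguments are lists of equal length, an entry for each row: "xyz": the shift along the tool's x, y, z in mm, a list of three; "twist": the turn, a rotation vector about the tool's x, y, z in degrees, a list of three; "fingers": the finger opening in mm, from 0 to 85.4. In form: {"xyz": [[x, y, z], ...], "twist": [[ax, ay, az], ...], "fingers": [fingers, ...]}. A call has 1 to 12 rows; each row is the pose to reach, as a shift and turn from the pose commanded when the call began, along the tool's axes at that moment; what a row does not reach only later rows make up. A row lasts 1/8 s, in which the tool goes at most 62.5 mm and 10.7 degrees, less where a joint would pass 70% of its speed; a pose out of reach is approached as far as the arm can. A call with a gripper value outside its range is refused whole. The fingers move at their own pace and stop on an object; "grip_force" is the grip in N (left out, the last holds). Time passes only in rows, so rows that repeat a pose let the fingers close. It gives the time, the measured TCP pose, the force, the opening and the grip force at its end, in the units of the state.
- status.get_obs(): the state, without advancing time (a new reading comes with each control period).
- capture(name): name is "scene" or "top" or "wrist"; returns a dict with "pixels" (480x640x3 uint8, blue, green, red), "fx", "fy", "cx", "cy" (pixels), "k1" (the pictures are not rectified: a ray, as slopes to the right and down, at radius r is drawn at 1 + k1 r^2 times it, then the intrinsics apply), "origin" and "attitude" of the camera in the world. Camera axes: x right, y down, z forward; pixel columns grow to the right and rows downward; lengths in m; the calibration is good to about 2 mm. A picture is of the moment at which its call begins. There is no depth.
- job.finish_job(): hands the job in; it is judged then, once.
Trained networks look in the newest picture that a camera, given by its name, has taken for a name from the list of things; names that differ only in an ending like _2 or _b are one class to them, and where a whole thing is asked for, a point or a joint stands for the part that bears it (a point fixed in the world has none). Each returns a list of dicts, best first, with "confidence" (0 to 1); they miss things now and then, are a little off and sometimes report something else, mostly with a low value. They report only what shows in the picture. A call takes as long as a camera call. They do not tell look-alikes from the thing itself.
- regions_of(camera, target): "mask" (480x640 bool, what is visible of it) and "bbox" ([left, top, right, bottom] in pixels, round what is visible of it).
The state is a dict: "clock": time; "qpos": joint angles; "joint_velocities": joint speeds; "effort": joint torques, N m; "position": TCP position; "eef_rot": TCP orientation; "wrist_force": force on the tool from outside, world axes, zero at the start; "wrist_torque": the same for the moment, N m; "opening": opening from 0.0 (shut) to 1.0 (fully open); "grip_force": force on a finger pad.
Only numpy, scipy, OpenCV 4.12 (cv2) and the standard library are available. Lean on these libraries where they do the work, as an engineer would, in place of code of your own. Each camera call takes 0.05 s, during which the arm holds its last target. There are 200 camera calls.

## Working session

There is one attempt and no reset: what is moved stays moved. The work goes in short steps, Python scripts to look and compute and a tool call to move; the robot and the scene stay as the last step left them, time stands still between calls to the robot, and variables do not carry over. Pictures are saved under pics/ and viewed, at most 10 in all, crops included, and the job is handed in when it is done.

Besides the shell and the picture viewer there is one more tool, called after "Emit:" by a JSON object that holds its "method" and its "body", one argument or row to a line. arm_command: Moves the arm, as the interface text tells. Its arguments: {"type":"object","properties":{"xyz":{"type":"array"},"twist":{"type":"array"},"fingers":{"type":"array"},"grip_force":{"type":"number"}},"required":["xyz","twist","fingers"]}

```bash
mkdir -p pics
cat > h.py <<'E'
import numpy as np, cv2
from scipy.spatial.transform import Rotation as R
from station import status, capture, job, regions_of, ctrl
def ray(c,u,v):
    x=(u-c['cx'])/c['fx']; y=(v-c['cy'])/c['fy']; a,b=x,y
    for _ in range(20):
        s=1+c['k1']*(a*a+b*b); a,b=x/s,y/s
    A=np.array(c['attitude'],float)
    A=A if A.shape==(3,3) else (R.from_rotvec(A).as_matrix() if A.size==3 else R.from_quat(A).as_matrix())
    return np.array(c['origin'],float), A@np.array([a,b,1.])
def onz(c,u,v,z):
    o,d=ray(c,u,v); return o+d*(z-o[2])/d[2]
def proj(c,p):
    A=np.array(c['attitude'],float)
    A=A if A.shape==(3,3) else R.from_rotvec(A).as_matrix()
    q=A.T@(np.array(p)-np.array(c['origin'])); a,b=q[0]/q[2],q[1]/q[2]; s=1+c['k1']*(a*a+b*b)
    return np.array([c['cx']+c['fx']*a*s,c['cy']+c['fy']*b*s])
E
python3 - <<'E'
from h import *
o=status.get_obs(); print({k:np.round(v,3) for k,v in o.items()}, ctrl.grasp_offset)
for n in ('scene','top'):
    c=capture(n); cv2.imwrite(f'pics/{n}0.png',c['pixels'])
    print(n,{k:np.round(v,4).tolist() for k,v in c.items() if k!='pixels'})
    for t in ('photometer','cup_large','cup_medium','cup_small','iris_ring','pointer','index','tape','paper_box','reagent_bottle','titration_stand','upper_ring'):
        try: print(t,[(round(r['confidence'],2),np.round(r['bbox']).astype(int).tolist()) for r in regions_of(n,t)][:4])
        except Exception as e: print(t,e)
E
```

```text
{'clock': np.float64(0.0), 'qpos': array([ 1.158,  0.309,  1.635,  0.   ,  1.2  , -0.07 ]), 'joint_velocities': array([ 0.002,  0.001,  0.001,  0.001, -0.001,  0.   ]), 'effort': array([-1.0000e-03, -4.1526e+01, -2.7666e+01,  0.0000e+00,  1.0000e-02,
        0.0000e+00]), 'position': array([0.21 , 0.588, 0.303]), 'eef_rot': array([-0.536, -3.095,  0.004]), 'wrist_force': array([-0.018, -1.218,  0.358]), 'wrist_torque': array([-0.01 , -0.08 ,  0.012]), 'grip_force': np.float64(0.0), 'opening': np.float64(1.001)} 0.0539
scene {'fx': 479.3356, 'fy': 479.3356, 'cx': 325.508, 'cy': 236.8604, 'k1': -0.0722, 'origin': [0.0147, -0.4688, 0.7509], 'attitude': [-2.1847, 0.8245, -0.3393]}
photometer [(0.96, [329, 195, 447, 271])]
cup_large [(0.92, [262, 272, 303, 318]), (0.84, [325, 237, 360, 281]), (0.58, [343, 184, 379, 221])]
cup_medium [(0.91, [337, 275, 371, 327]), (0.75, [256, 184, 293, 212])]
cup_small [(0.72, [281, 211, 302, 265]), (0.62, [252, 184, 293, 211]), (0.6, [414, 216, 431, 232]), (0.53, [337, 276, 372, 328])]
iris_ring [(0.53, [409, 205, 437, 220]), (0.51, [338, 368, 380, 404])
[... 368 characters left out ...]
.0476, 'origin': [0.3679, 0.1183, 1.1197], 'attitude': [-2.1625, 2.1811, -0.1512]}
photometer [(0.91, [267, 156, 377, 213])]
cup_large [(0.67, [274, 168, 306, 206]), (0.63, [309, 288, 340, 320]), (0.56, [308, 227, 341, 259])]
cup_medium [(0.85, [358, 256, 386, 278]), (0.7, [269, 156, 375, 214]), (0.27, [272, 168, 304, 205])]
cup_small [(0.68, [284, 260, 301, 277])]
iris_ring [(0.58, [342, 160, 367, 179]), (0.25, [214, 135, 244, 172])]
pointer [(0.46, [342, 160, 369, 177])]
index [(0.66, [266, 154, 375, 213])]
tape [(0.65, [403, 300, 431, 321]), (0.26, [200, 215, 233, 250])]
paper_box [(0.84, [199, 217, 231, 249])]
reagent_bottle [(0.81, [212, 136, 243, 175])]
titration_stand []
upper_ring []
```

Run:
```python
import cv2,numpy as np
a=cv2.imread('pics/scene0.png');b=cv2.imread('pics/top0.png')
cv2.imwrite('pics/a1.png',cv2.resize(a[110:410,230:470],None,fx=2,fy=2,interpolation=cv2.INTER_CUBIC))
cv2.imwrite('pics/b1.png',cv2.resize(b[120:340,180:440],None,fx=2.7,fy=2.7,interpolation=cv2.INTER_CUBIC))
```

```text
(no output)
```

View pics/a1.png

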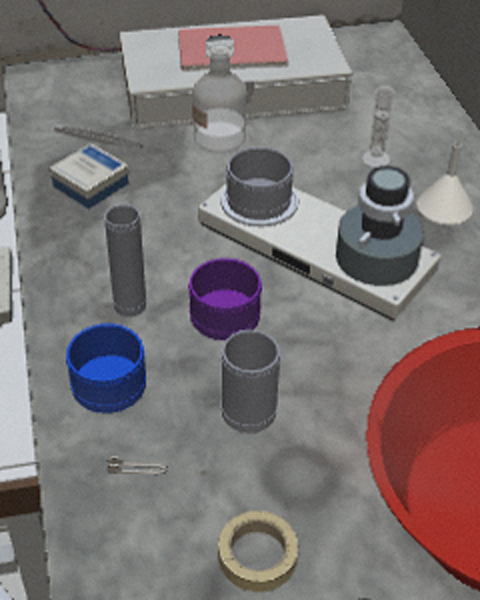

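View pics/b1.png

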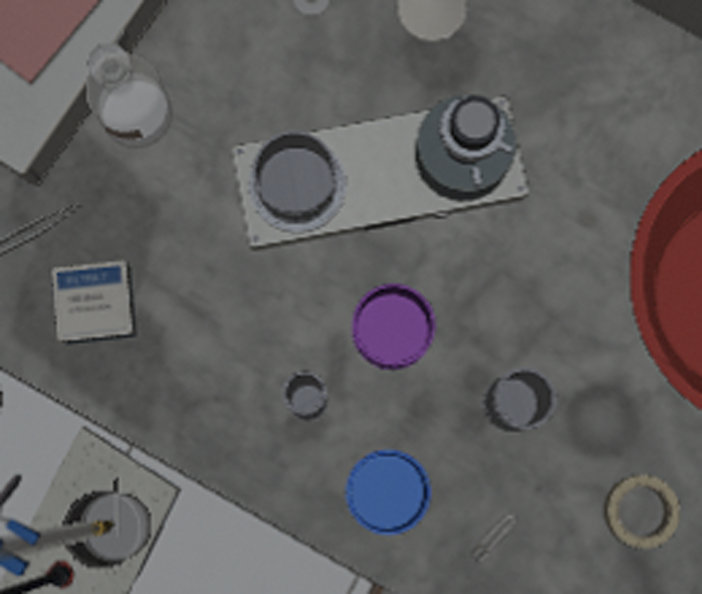

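```bash
cat > fit.py <<'E'
from h import *
from scipy.optimize import minimize
def sil(c,parts,S=4):
    m=np.zeros((480*S,640*S),np.uint8)
    for P in parts:
        q=np.array([proj(c,p) for p in P]); h=cv2.convexHull(((q+.5)*S).astype(np.float32))
        cv2.fillPoly(m,[np.round(h).astype(np.int32)],255)
    return cv2.resize(m,(640,480),interpolation=cv2.INTER_AREA)/255.
def cyl(x,y,r,z0,z1):
    t=np.linspace(0,2*np.pi,40,endpoint=False)
    return np.array([[x+r*np.cos(a),y+r*np.sin(a),z] for z in (z0,z1) for a in t])
def fit(views,model,x0,step):
    def f(x):
        s=0
        for c,m in views:
            g=sil(c,model(x)); s+=1-np.minimum(g,m).sum()/np.maximum(g,m).sum()
        return s
    sim=np.array([x0]+[np.array(x0)+np.eye(len(x0))[i]*step[i] for i in range(len(x0))])
    r=minimize(f,x0,method='Nelder-Mead',options=dict(initial_simplex=sim,xatol=1e-4,fatol=1e-4,maxiter=120))
    return r.x,r.fun
E
python3 - <<'E'
from fit import *
C={n:capture(n) for n in('scene','top')}
want={'cup_large':((356,203),(290,187)),'cup_medium':((354,300),(372,267)),'cup_small':((292,238),(292,268)),'photometer':((388,233),(322,185))}
M={}
for t,w in want.items():
    for n,p in zip(C,w):
        b=[r for r in regions_of(n,t) if np.hypot((r['bbox'][0]+r['bbox'][2])/2-p[0],(r['bbox'][1]+r['bbox'][3])/2-p[1])<9]
        b=[r for r in b if t=='photometer' or r['bbox'][2]-r['bbox'][0]<60]
        if b: M[t,n]=b[0]['mask'].astype(float)
print(list(M))
def crop(u,v): return u/2.7+180,v/2.7+120
for t,r,z0,z1,g in(('cup_medium',.027,0,.09,crop(520,400)),('cup_small',.018,0,.13,crop(306,395)),('cup_large',.038,.033,.083,crop(297,180))):
    x0=onz(C['top'],*g,(z1+z0)/2)[:2]
    for ns in(['scene'],['top'],['scene','top']):
        v=[(C[n],M[t,n]) for n in ns if (t,n) in M]
        if v: x,f=fit(v,lambda x:[cyl(x[0],x[1],r,z0,z1)],x0,[.01,.01]); print(t,ns,x.round(4),round(f,3))
def pm(x):
    c,s=np.cos(x[2]),np.sin(x[2]); T=lambda a,b:(x[0]+c*a-s*b,x[1]+s*a+c*b)
    box=np.array([[*T(a,b),z] for a in(-.05,.05) for b in(-.135,.135) for z in(0,.03)])
    B=T(0,-.08);S=T(0,.08)
    return [box,cyl(*B,.046,.03,.075),cyl(*B,.022,.075,.141),cyl(*B,.028,.105,.121)]
S=onz(C['top'],*crop(297,185),.06);B=onz(C['top'],*crop(468,160),.07)
ya=np.arctan2(-(S-B)[0],(S-B)[1]); print('init',S,B,ya)
for ns in(['scene'],['top'],['scene','top']):
    v=[(C[n],M['photometer',n]) for n in ns if('photometer',n) in M]
    if v:
        x,f=fit(v,pm,[*(S+B)[:2]/2,ya],[.01,.01,.05]);c,s=np.cos(x[2]),np.sin(x[2])
        b=x[:2]+.08*np.array([s,-c]);print(ns,x.round(4),round(f,3),'stage',(x[:2]-.08*np.array([s,-c])).round(4),'barrel',b.round(4))
sc=lambda u,v:(u/2+230,v/2+110)
for nm,c,p,z in(('ptr top',C['top'],crop(509,146),.113),('ptr sc',C['scene'],sc(398,217),.113),('idx top',C['top'],crop(476,176),.087),('idx sc',C['scene'],sc(365,238),.087)):
    q=onz(c,*p,z)[:2]-b; print(nm,q.round(4),np.hypot(*q).round(4),'angle from front',np.arctan2(q[1],q[0])-(x[2]+np.pi))
E
```

```text
[('cup_large', 'scene'), ('cup_large', 'top'), ('cup_medium', 'scene'), ('cup_medium', 'top'), ('cup_small', 'scene'), ('cup_small', 'top'), ('photometer', 'scene'), ('photometer', 'top')]
cup_medium ['scene'] [ 0.4348 -0.0478] 0.036
cup_medium ['top'] [ 0.4357 -0.0482] 0.039
cup_medium ['scene', 'top'] [ 0.4353 -0.0478] 0.082
cup_small ['scene'] [0.4377 0.1458] 0.038
cup_small ['top'] [0.439  0.1453] 0.058
cup_small ['scene', 'top'] [0.4386 0.1453] 0.127
cup_large ['scene'] [0.6408 0.1555] 0.054
cup_large ['top'] [0.6427 0.154 ] 0.041
cup_large ['scene', 'top'] [0.642  0.1546] 0.108
init [0.63480154 0.15242314 0.06      ] [ 0.65519097 -0.00502054  0.07      ] 0.1287862352979661
['scene'] [0.6578 0.0773 0.1829] 0.181 stage [0.6432 0.1559] barrel [ 0.6724 -0.0014]
['top'] [0.6586 0.0758 0.1849] 0.225 stage [0.6439 0.1545] barrel [ 0.6733 -0.0028]
['scene', 'top'] [0.6585 0.0766 0.1833] 0.406 stage [0.6439 0.1553] barrel [ 0.6731 -0.0021]
ptr top [-0.017  -0.0346] 0.0385 angle from front -5.353228626724298
ptr sc [-0.0154 -0.0308] 0.0345 angle from front -5.360070230272327
idx top [-0.0374 -0.0079] 0.0382 angle from front -6.258463838943513
idx sc [-0.041 -0.012] 0.0428 angle from front -6.1821207677095185
```

Run:
```python
from h import *
a=cv2.imread('pics/scene0.png');b=cv2.imread('pics/top0.png')
cv2.imwrite('pics/c1.png',np.hstack([b[:,:330],a[:,:300]]))
c=capture('wrist');T=R.from_rotvec(status.get_obs()['eef_rot']).as_matrix();p=status.get_obs()['position']
print('cam in tool',T.T@(np.array(c['origin'])-p)); print((T.T@R.from_rotvec(c['attitude']).as_matrix()).round(3)); print(T.round(3))
```

```text
cam in tool [ 0.07988032  0.00036951 -0.0701865 ]
[[-0.    -0.949 -0.314]
 [ 1.    -0.    -0.   ]
 [-0.    -0.314  0.949]]
[[-0.942  0.336 -0.   ]
 [ 0.336  0.942  0.   ]
 [ 0.     0.    -1.   ]]
```

View pics/c1.png

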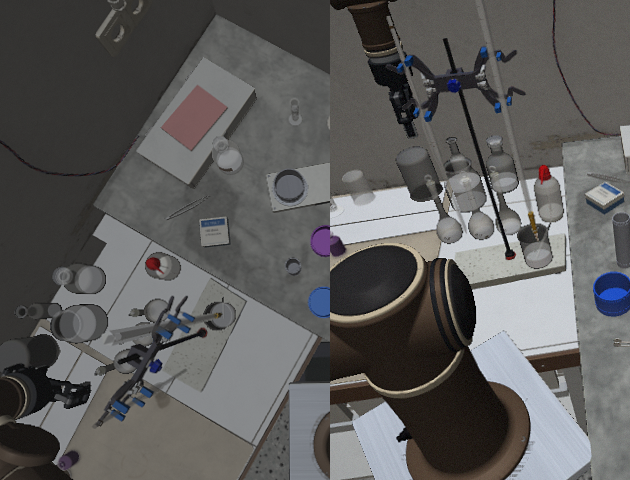

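Run:
```python
from h import *
a=cv2.imread('pics/scene0.png');b=cv2.imread('pics/top0.png')
x=cv2.resize(b[260:440,60:260],None,fx=3,fy=3,interpolation=cv2.INTER_CUBIC)
y=cv2.resize(a[0:280,40:260],None,fx=1.9286,fy=1.9286,interpolation=cv2.INTER_CUBIC)
x=cv2.resize(x,(0,0),fx=.62,fy=.62); h=540
o=np.zeros((h,x.shape[1]+y.shape[1],3),np.uint8); o[:x.shape[0],:x.shape[1]]=x; o[:y.shape[0],x.shape[1]:]=y
o=np.clip(o.astype(int)*1.4,0,255).astype(np.uint8); print(x.shape,y.shape); cv2.imwrite('pics/d1.png',o)
```

```text
(335, 372, 3) (540, 424, 3)
```

View pics/d1.png

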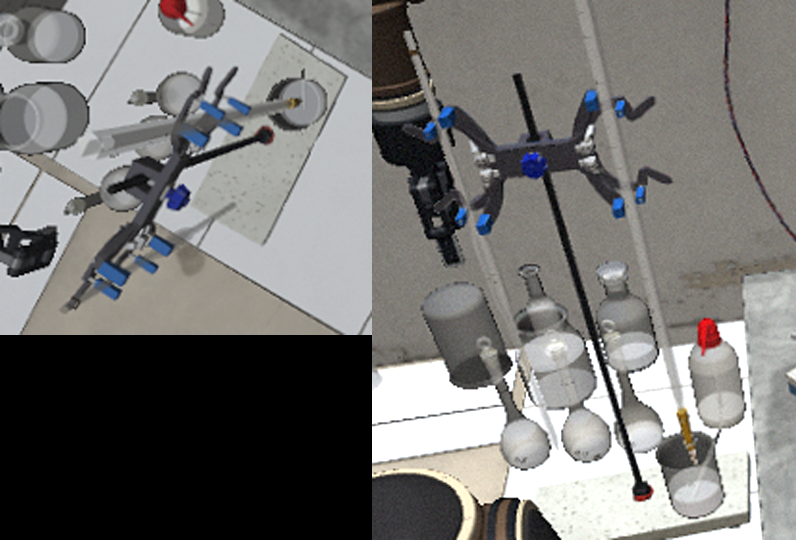

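Run:
```python
from h import *
C={n:capture(n) for n in('scene','top')}
for nm,t,s in(('knob',(178,196),(535,165)),('foot',(265,135),(642,492)),('rodtop',(110,190),(518,75)),('Rtip',(296,102),(683,415)),('armR1',(237,70),(668,180)),('armR2',(208,70),(652,100)),('Ltop',(67,305),(406,35)),('Llow',(235,205),(553,445))):
    o1,d1=ray(C['top'],t[0]/1.86+60,t[1]/1.86+260);o2,d2=ray(C['scene'],(s[0]-372)/1.9286+40,s[1]/1.9286)
    k=np.linalg.lstsq(np.c_[d1,-d2],o2-o1,rcond=None)[0];p,q=o1+k[0]*d1,o2+k[1]*d2
    print(nm,((p+q)/2).round(3),'gap',np.linalg.norm(p-q).round(3),'r',np.hypot(*((p+q)/2)[:2]).round(3))
```

```text
knob [0.258 0.36  0.399] gap 0.0 r 0.443
foot [ 0.274  0.389 -0.049] gap 0.001 r 0.476
rodtop [0.274 0.39  0.469] gap 0.001 r 0.477
Rtip [0.325 0.319 0.091] gap 0.004 r 0.455
armR1 [0.366 0.321 0.36 ] gap 0.002 r 0.487
armR2 [0.367 0.325 0.438] gap 0.0 r 0.49
Ltop [0.198 0.399 0.522] gap 0.004 r 0.445
Llow [0.196 0.398 0.07 ] gap 0.003 r 0.444
```

Emit:
{"method": "arm_command", "body": {
  "xyz": [
    [0,0,-60],
    [0,0,-120],
    [0,0,-120]
  ],
  "twist": [
    [0,0,0],
    [0,0,0],
    [0,0,0]
  ],
  "fingers": [85,85,85],
  "grip_force": 35
}}

```text
clock: 2.33
position: [0.2111, 0.5909, 0.4319]
eef_rot: [0.535, 3.092, 0.021]
wrist_force: [-0.3, -0.0, -0.1]
opening: 0.994
grip_force: 0.0
```

Run:
```python
from h import *
c=capture('top')
for z in np.arange(.4,.72,.04): print(round(z,2),proj(c,[.326,.321,z]).round(),proj(c,[.197,.3985,z]).round())
print('Rtop seen',95/1.86+60,150/1.86+260,'Ltop seen',67/1.86+60,305/1.86+260); print(status.get_obs()['qpos'].round(3),status.get_obs()['position'])
q0=np.array([.309,1.635]);q1=status.get_obs()['qpos'][1:3]
rz=lambda q:(np.array([np.sin(q[0]),np.sin(q.sum())]),np.array([np.cos(q[0]),np.cos(q.sum())]))
# known r (lateral .0437 removed) and dz
p=status.get_obs()['position'];r=[np.sqrt(.21**2+.588**2-.0437**2),np.sqrt(p[0]**2+p[1]**2-.0437**2)]
A=np.array([rz(q0)[0],rz(q1)[0],rz(q1)[1]-rz(q0)[1]]);print(np.linalg.lstsq(A,[*r,p[2]-.303],rcond=None)[0:2])
```

```text
0.4 [180. 323.] [131. 404.]
0.44 [173. 325.] [121. 411.]
0.48 [165. 326.] [109. 418.]
0.52 [155. 328.] [ 96. 426.]
0.56 [145. 331.] [ 81. 435.]
0.6 [133. 333.] [ 64. 446.]
0.64 [118. 336.] [ 44. 458.]
0.68 [101. 340.] [ 20. 473.]
Rtop seen 111.07526881720429 340.64516129032256 Ltop seen 96.02150537634408 423.97849462365593
[ 1.158  0.224  1.491  0.     1.42  -0.07 ] [0.21055836 0.58973383 0.42793776]
(array([0.39717962, 0.54026767]), array([1.67163267e-05]))
```

Emit:
{"method": "arm_command", "body": {
  "xyz": [
    [0,0,-60],
    [0,0,-120],
    [0,0,-180],
    [0,0,-240],
    [0,0,-280],
    [0,0,-280]
  ],
  "twist": [
    [0,0,0],
    [0,0,0],
    [0,0,0],
    [0,0,0],
    [0,0,0],
    [0,0,0]
  ],
  "fingers": [85,85,85,85,85,85]
}}

```text
clock: 3.12
position: [0.2101, 0.5887, 0.7065]
eef_rot: [0.536, 3.094, 0.008]
wrist_force: [-0.6, 0.1, -0.1]
opening: 0.997
grip_force: 0.0
```

Run:
```python
from h import *
o=status.get_obs();print(o['qpos'].round(3),o['position'].round(4),o['clock'])
C={n:capture(n) for n in('scene','top')}
q=o['qpos'];az=np.arctan2(o['position'][1],o['position'][0])
for hs in(.2,.25,.3,.35,.4):
    e=np.array([.397*np.sin(q[1]),hs+.397*np.cos(q[1])]);w=e+.54*np.array([np.sin(q[1]+q[2]),np.cos(q[1]+q[2])])
    for n in C:
        for p in(e,w): print(hs,n,p.round(3),proj(C[n],[p[0]*np.cos(az),p[0]*np.sin(az),p[1]]).round())
print([(round(z,2),proj(C['scene'],[.326,.321,z]).round()) for z in(.5,.55,.6,.65,.7)])
cv2.imwrite('pics/e1.png',np.clip(np.hstack([C['scene']['pixels'][:300,:400],C['top']['pixels'][180:480,:400]]).astype(int)*1.3,0,255).astype(np.uint8))
```

```text
[ 1.158  0.258  0.913 -0.     1.965 -0.07 ] [0.2101 0.5887 0.7065] 3.125
0.2 scene [0.101 0.584] [-35.  65.]
0.2 scene [0.599 0.794] [ -25. -178.]
0.2 top [0.101 0.584] [326. 582.]
0.2 top [0.599 0.794] [-263.  509.]
0.25 scene [0.101 0.634] [-59.  13.]
0.25 scene [0.599 0.844] [ -35. -214.]
0.25 top [0.101 0.634] [329. 611.]
0.25 top [0.599 0.844] [-332.  534.]
0.3 scene [0.101 0.684] [-84. -44.]
0.3 scene [0.599 0.894] [ -44. -250.]
0.3 top [0.101 0.684] [332. 648.]
0.3 top [0.599 0.894] [-388.  550.]
0.35 scene [0.101 0.734] [-110. -106.]
0.35 scene [0.599 0.944] [ -51. -284.]
0.35 top [0.101 0.734] [335. 693.]
0.35 top [0.599 0.944] [-312.  510.]
0.4 scene [0.101 0.784] [-133. -171.]
0.4 scene [0.599 0.994] [ -55. -314.]
0.4 top [0.101 0.784] [340. 750.]
0.4 top [0.599 0.994] [751.  66.]
[(0.5, array([156.,  22.])), (0.55, array([149., -10.])), (0.6, array([141., -44.])), (0.65, array([133., -81.])), (0.7, array([ 125., -120.]))]
```

View pics/e1.png

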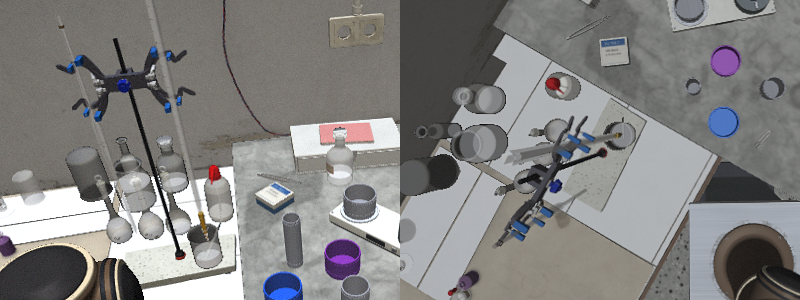

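Run:
```python
from h import *
c=capture('scene');t=capture('top')
for z in(0,.1,.2,.25,.3,.35,.4): print(z,proj(c,[0,0,z]).round(),proj(c,[.04,-.018,z]).round(), proj(c,[.11,-.05,z]).round(),proj(t,[0,0,z]).round())
```

```text
0 [140. 436.] [167. 429.] [213. 418.] [353. 444.]
0.1 [120. 406.] [150. 399.] [201. 386.] [358. 459.]
0.2 [ 97. 370.] [130. 362.] [186. 349.] [364. 477.]
0.25 [ 83. 348.] [118. 340.] [178. 326.] [368. 487.]
0.3 [ 68. 324.] [105. 316.] [169. 302.] [371. 499.]
0.35 [ 52. 297.] [ 91. 288.] [158. 274.] [376. 513.]
0.4 [ 33. 266.] [ 75. 257.] [147. 243.] [381. 528.]
```

Emit:
{"method": "arm_command", "body": {
  "xyz": [
    [-60,-3,0],
    [-119,-11,0],
    [-177,-26,0],
    [-234,-46,0],
    [-289,-71,0],
    [-340,-101,0],
    [-389,-136,0],
    [-434,-175,0],
    [-475,-219,0],
    [-512,-266,0]
  ],
  "twist": [
    [0,0,6],
    [0,0,12],
    [0,0,18],
    [0,0,25],
    [0,0,32],
    [0,0,40],
    [0,0,48],
    [0,0,56],
    [0,0,64],
    [0,0,70.4]
  ],
  "fingers": [85,85,85,85,85,85,85,85,85,85]
}}

```text
clock: 4.58
position: [0.604, 0.1643, 0.7005]
eef_rot: [-2.224, -2.214, 0.007]
wrist_force: [0.1, 0.3, 0.2]
opening: 0.992
grip_force: 0.0
```

```bash
cat > g.py <<'E'
from h import *
import sys
o=status.get_obs();T=R.from_rotvec(o['eef_rot']).as_matrix()
print('clock',round(float(o['clock']),2),'q',o['qpos'].round(2),'p',o['position'].round(4),'F',o['wrist_force'].round(1),'open',o['opening'].round(3),'yaw_y',np.degrees(np.arctan2(T[1,1],T[0,1])).round(2),'T',T[:,2].round(3))
for a in sys.argv[1:]:
    t=np.array([float(v) for v in a.split(',')]); print('to',t,'shift mm',(T.T@(t-o['position'])*1000).round(1))
E
python3 g.py .4353,-.048,.3 .4353,-.048,.13
```

```text
Traceback (most recent call last):
  File "g.py", line 4, in <module>
    print('clock',round(float(o['clock']),2),'q',o['qpos'].round(2),'p',o['position'].round(4),'F',o['wrist_force'].round(1),'open',o['opening'].round(3),'yaw_y',np.degrees(np.arctan2(T[1,1],T[0,1])).round(2),'T',T[:,2].round(3))
                                                                                                                                    ^^^^^^^^^^^^^^^^^^
AttributeError: 'float' object has no attribute 'round'
```

Emit:
{"method": "arm_command", "body": {
  "xyz": [
    [-24,-19,50],
    [-48,-38,100],
    [-71,-57,150],
    [-95,-75,200],
    [-118,-94,250],
    [-142,-113,300],
    [-165,-132,350],
    [-189,-151,400],
    [-212,-169,440],
    [-212,-169,450],
    [-212,-169,450]
  ],
  "twist": [
    [0,0,0],
    [0,0,0],
    [0,0,0],
    [0,0,0],
    [0,0,0],
    [0,0,0],
    [0,0,0],
    [0,0,0],
    [0,0,0],
    [0,0,0],
    [0,0,0]
  ],
  "fingers": [85,85,85,85,85,85,85,85,85,85,85]
}}

```text
clock: 5.95
position: [0.4333, -0.0455, 0.253]
eef_rot: [-2.222, -2.219, 0.001]
wrist_force: [-0.2, 0.9, 0.5]
opening: 0.994
grip_force: 0.0
```

```bash
sed -i "s/o\['opening'\].round(3)/round(o['opening'],3)/" g.py; python3 g.py .4353,-.048,.13
python3 - <<'E'
from fit import *
c=capture('wrist');cv2.imwrite('pics/w1.png',c['pixels'])
r=regions_of('wrist','cup_medium');print([(round(a['confidence'],2),np.round(a['bbox']).tolist()) for a in r]); print(proj(c,[.435,-.048,.09]))
if r: print(fit([(c,r[0]['mask'].astype(float))],lambda x:[cyl(x[0],x[1],.027,0,.09)],[.435,-.048],[.01,.01]))
E
```

```text
clock 5.95 q [-0.2  -0.    2.11  0.    1.04 -0.2 ] p [ 0.4333 -0.0455  0.253 ] F [-0.2  0.9  0.5] open 0.994 yaw_y -0.07 T [-0.002  0.001 -1.   ]
to [ 0.4353 -0.048   0.13  ] shift mm [ -2.6   2.2 123. ]
[(0.67, [288.0, 188.0, 364.0, 285.0])]
[323.88103922 248.48747491]
(array([ 0.43588055, -0.04824144]), np.float64(0.022814009545851666))
```

Emit:
{"method": "arm_command", "body": {
  "xyz": [
    [-2.5,2.5,50],
    [-2.5,2.5,95],
    [-2.5,2.5,123],
    [-2.5,2.5,123],
    [-2.5,2.5,123],
    [-2.5,2.5,123],
    [-2.5,2.5,123],
    [-2.5,2.5,123],
    [-2.5,2.5,123],
    [-2.5,2.5,123]
  ],
  "twist": [
    [0,0,0],
    [0,0,0],
    [0,0,0],
    [0,0,0],
    [0,0,0],
    [0,0,0],
    [0,0,0],
    [0,0,0],
    [0,0,0],
    [0,0,0]
  ],
  "fingers": [85,85,85,85,45,45,45,45,45,45],
  "grip_force": 35
}}

```text
clock: 7.3
position: [0.4378, -0.0487, 0.1329]
eef_rot: [2.22, 2.218, 0.003]
wrist_force: [-0.9, -0.4, 6.8]
opening: 0.615
grip_force: 36.7
```

```bash
python3 g.py .4353,-.048,.13 .642,.155,.29 .642,.155,.167
```

```text
clock 7.3 q [-0.21  0.21  2.17 -0.    0.75 -0.21] p [ 0.4378 -0.0487  0.1329] F [-0.9 -0.4  6.8] open 0.615 yaw_y -0.05 T [ 0.004 -0.001 -1.   ]
to [ 0.4353 -0.048   0.13  ] shift mm [ 0.7 -2.5  2.9]
to [0.642 0.155 0.29 ] shift mm [ 203.8  204.6 -156.5]
to [0.642 0.155 0.167] shift mm [203.9 204.1 -33.5]
```

Emit:
{"method": "arm_command", "body": {
  "xyz": [
    [0,0,-30],
    [0,0,-80],
    [40,40,-122],
    [75,75,-122],
    [115,115,-122],
    [155,155,-122],
    [190,190,-122],
    [204,204,-122],
    [204,204,-122],
    [204,204,-122]
  ],
  "twist": [
    [0,0,0],
    [0,0,0],
    [0,0,0],
    [0,0,0],
    [0,0,0],
    [0,0,0],
    [0,0,0],
    [0,0,0],
    [0,0,0],
    [0,0,0]
  ],
  "fingers": [45,45,45,45,45,45,45,45,45,45]
}}

```text
clock: 8.55
position: [0.6395, 0.1548, 0.2527]
eef_rot: [-2.222, -2.22, 0.002]
wrist_force: [-0.9, -0.4, -1.0]
opening: 0.611
grip_force: 37.6
```

```bash
python3 g.py .642,.155,.170
python3 - <<'E'
from fit import *
p=status.get_obs()['position'];zb=p[2]-.1329
for n in('scene','top'):
    c=capture(n)
    for t,r,z0,z1,x0 in(('cup_medium',.027,zb,zb+.09,p[:2]),('cup_large',.038,.033,.083,(.642,.155))):
        m=[a for a in regions_of(n,t) if a['mask'][int(np.clip(proj(c,[*x0,z0+.01])[1],0,479)),:].any() or 1]
        q=proj(c,[*x0,(z0+z1)/2]); m=[a for a in m if abs((a['bbox'][0]+a['bbox'][2])/2-q[0])<15 and abs((a['bbox'][1]+a['bbox'][3])/2-q[1])<25]
        print(n,t,q.round(),[(round(a['confidence'],2),np.round(a['bbox']).tolist()) for a in m])
    cv2.imwrite(f'pics/f_{n}.png',c['pixels'])
a=cv2.imread('pics/f_scene.png')[90:290,250:450];b=cv2.imread('pics/f_top.png')[100:300,200:400]
cv2.imwrite('pics/f1.png',np.clip(cv2.resize(np.hstack([a,b]),None,fx=2,fy=2)*1.3,0,255).astype(np.uint8))
E
```

```text
clock 8.55 q [ 0.17  0.42  1.59 -0.    1.13  0.17] p [0.6395 0.1548 0.2527] F [-0.9 -0.4 -1. ] open 0.611 yaw_y -0.05 T [-0.001 -0.001 -1.   ]
to [0.642 0.155 0.17 ] shift mm [ 0.2  2.6 82.7]
scene cup_medium [360. 163.] [(0.61, [343.0, 141.0, 375.0, 189.0])]
scene cup_large [359. 201.] [(0.62, [339.0, 184.0, 378.0, 219.0])]
top cup_medium [287. 175.] []
top cup_large [289. 186.] []
```

View pics/f1.png

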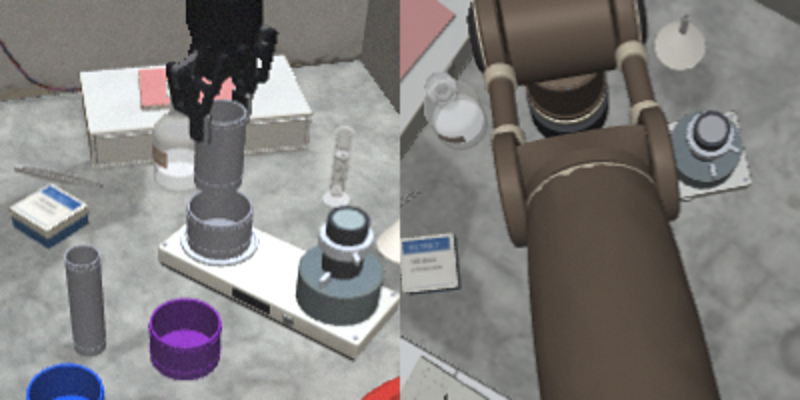

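Emit:
{"method": "arm_command", "body": {
  "xyz": [
    [0,2.5,15],
    [0,2.5,45],
    [0,2.5,65],
    [0,2.5,76],
    [0,2.5,82],
    [0,2.5,82],
    [0,2.5,82]
  ],
  "twist": [
    [0,0,0],
    [0,0,0],
    [0,0,0],
    [0,0,0],
    [0,0,0],
    [0,0,0],
    [0,0,0]
  ],
  "fingers": [45,45,45,45,45,45,45]
}}

```text
clock: 9.72
position: [0.6436, 0.1556, 0.1718]
eef_rot: [2.221, 2.22, 0.002]
wrist_force: [-0.3, -0.8, -1.5]
opening: 0.613
grip_force: 37.5
```

```bash
python3 g.py .642,.155,.170
```

```text
clock 9.72 q [ 0.17  0.52  1.63 -0.    0.99  0.17] p [0.6436 0.1556 0.1718] F [-0.3 -0.8 -1.5] open 0.613 yaw_y -0.03 T [ 0.002  0.    -1.   ]
to [0.642 0.155 0.17 ] shift mm [-0.6 -1.6  1.8]
```

Emit:
{"method": "arm_command", "body": {
  "xyz": [
    [-0.5,-1.5,1],
    [-0.5,-1.5,2],
    [-0.5,-1.5,3],
    [-0.5,-1.5,3]
  ],
  "twist": [
    [0,0,0],
    [0,0,0],
    [0,0,0],
    [0,0,0]
  ],
  "fingers": [45,45,45,45]
}}

```text
clock: 10.22
position: [0.6417, 0.1551, 0.17]
eef_rot: [2.222, 2.221, 0.001]
wrist_force: [-3.0, -0.4, 7.3]
opening: 0.609
grip_force: 38.3
```

Seated (about +9 N). Release, then rise.

Emit:
{"method": "arm_command", "body": {
  "xyz": [
    [0,0,0],
    [0,0,0],
    [0,0,0],
    [0,0,0],
    [0,0,-30],
    [0,0,-80],
    [0,0,-120],
    [0,0,-120]
  ],
  "twist": [
    [0,0,0],
    [0,0,0],
    [0,0,0],
    [0,0,0],
    [0,0,0],
    [0,0,0],
    [0,0,0],
    [0,0,0]
  ],
  "fingers": [75,75,75,75,75,75,75,75]
}}

```text
clock: 11.22
position: [0.644, 0.1554, 0.2932]
eef_rot: [2.218, 2.217, 0.013]
wrist_force: [0.4, 0.3, 0.1]
opening: 0.879
grip_force: 0.0
```

```bash
python3 g.py .4386,.1455,.3 .4386,.1455,.17
python3 - <<'E'
from fit import *
c=capture('scene');cv2.imwrite('pics/h_scene.png',c['pixels'])
q=proj(c,[.642,.155,.08])
for t,r,z0,z1 in(('cup_medium',.027,.083,.127),('cup_large',.038,.033,.083)):
    print(t,[(round(a['confidence'],2),np.round(a['bbox']).tolist()) for a in regions_of('scene',t)],'expect',sil(c,[cyl(.642,.155,r,z0,z1)]).nonzero()[1].min(),np.array(proj(c,[.642,.155,z1])).round())
w=capture('wrist');print('wrist',[(round(a['confidence'],2),np.round(a['bbox']).tolist()) for a in regions_of('wrist','cup_medium')],proj(w,[.642,.155,.127]).round())
a=c['pixels'][130:230,300:400];b=w['pixels'][:,:]
cv2.imwrite('pics/h1.png',np.hstack([cv2.resize(a,(400,400),interpolation=cv2.INTER_CUBIC),cv2.resize(b,(400,300)).copy() if 0 else cv2.copyMakeBorder(cv2.resize(b,(400,300)),0,100,0,0,cv2.BORDER_CONSTANT)]))
E
```

```text
clock 11.22 q [ 0.17  0.38  1.55 -0.    1.19  0.17] p [0.644  0.1554 0.2932] F [0.4 0.3 0.1] open 0.879 yaw_y -0.04 T [ 0.01   0.002 -1.   ]
to [0.4386 0.1455 0.3   ] shift mm [ -10.1 -205.3   -8.8]
to [0.4386 0.1455 0.17  ] shift mm [ -10.3 -206.5  121.2]
cup_medium [(0.57, [346.0, 171.0, 372.0, 204.0]), (0.19, [327.0, 194.0, 447.0, 269.0])] expect 348 [360. 177.]
cup_large [(0.94, [263.0, 272.0, 303.0, 318.0]), (0.9, [342.0, 188.0, 380.0, 222.0]), (0.68, [326.0, 241.0, 362.0, 280.0])] expect 343 [360. 192.]
wrist [(0.91, [284.0, 184.0, 357.0, 283.0])] [324. 246.]
```

View pics/h1.png

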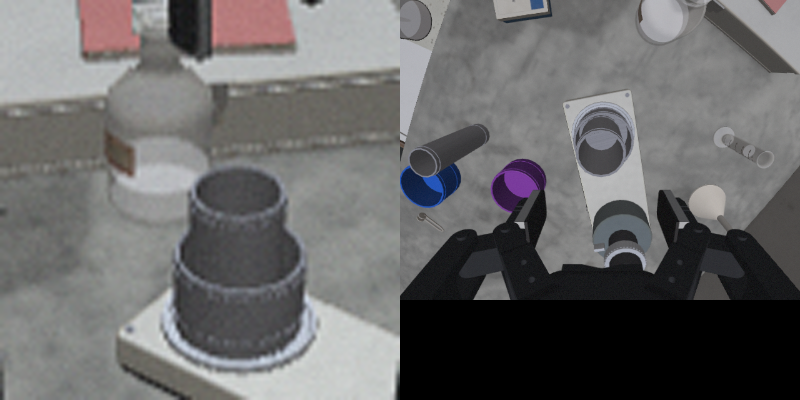

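Run:
```python
from fit import *
for n in('wrist','scene'):
    c=capture(n);r=regions_of(n,'cup_medium')[0]
    print(n,r['confidence'],fit([(c,r['mask'].astype(float))],lambda x:[cyl(x[0],x[1],.027,.083,.127)],[.642,.155],[.01,.01]))
    q=proj(c,[.642,.155,.06]);r=[a for a in regions_of(n,'cup_large') if abs((a['bbox'][0]+a['bbox'][2])/2-q[0])<15 and abs((a['bbox'][1]+a['bbox'][3])/2-q[1])<25]
    if r: print(n,'large',np.round(r[0]['bbox']),fit([(c,r[0]['mask'].astype(float))],lambda x:[cyl(x[0],x[1],.038,.033,.083)],[.642,.155],[.01,.01]))
```

```text
wrist 0.85 (array([0.64008956, 0.15603326]), np.float64(0.08520446208657528))
wrist large [279. 171. 373. 256.] (array([0.64315681, 0.1559355 ]), np.float64(0.7207078123899858))
scene 0.74 (array([0.63522605, 0.15209711]), np.float64(0.06027070018624081))
scene large [341. 188. 379. 220.] (array([0.63996812, 0.15451209]), np.float64(0.3779012888315445))
```

Emit:
{"method": "arm_command", "body": {
  "xyz": [
    [0,-40,0],
    [-5,-95,0],
    [-7,-150,0],
    [-10,-195,0],
    [-10,-206,0],
    [-10,-206,0],
    [-10,-206,0]
  ],
  "twist": [
    [0,0,0],
    [0,0,0],
    [0,0,0],
    [0,0,0],
    [0,0,0],
    [0,0,0],
    [0,0,0]
  ],
  "fingers": [75,75,75,75,75,75,75]
}}

```text
clock: 12.65
position: [0.437, 0.1453, 0.2885]
eef_rot: [2.222, 2.22, 0.003]
wrist_force: [0.3, 0.0, -0.4]
opening: 0.876
grip_force: 0.0
```

```bash
python3 g.py .4386,.1455,.17
python3 - <<'E'
from fit import *
c=capture('wrist')
r=regions_of('wrist','cup_small');print([(round(a['confidence'],2),np.round(a['bbox']).tolist()) for a in r]); print(proj(c,[.4386,.1455,.13]))
if r: print(fit([(c,r[0]['mask'].astype(float))],lambda x:[cyl(x[0],x[1],.018,0,.13)],[.4386,.1455],[.01,.01]))
E
```

```text
clock 12.65 q [ 0.23  0.    2.02 -0.    1.12  0.23] p [0.437  0.1453 0.2885] F [ 0.3  0.  -0.4] open 0.876 yaw_y -0.05 T [ 0.002  0.    -1.   ]
to [0.4386 0.1455 0.17  ] shift mm [1.000e-01 1.400e+00 1.185e+02]
[(0.73, [299.0, 192.0, 352.0, 273.0])]
[322.89054905 246.77907469]
(array([0.43930756, 0.1458815 ]), np.float64(0.02528908362565696))
```

Emit:
{"method": "arm_command", "body": {
  "xyz": [
    [0,2,50],
    [0,2,95],
    [0,2,118],
    [0,2,118],
    [0,2,118],
    [0,2,118],
    [0,2,118],
    [0,2,118],
    [0,2,118],
    [0,2,118]
  ],
  "twist": [
    [0,0,0],
    [0,0,0],
    [0,0,0],
    [0,0,0],
    [0,0,0],
    [0,0,0],
    [0,0,0],
    [0,0,0],
    [0,0,0],
    [0,0,0]
  ],
  "fingers": [75,75,75,75,28,28,28,28,28,28],
  "grip_force": 35
}}

```text
clock: 14.0
position: [0.4386, 0.1454, 0.1715]
eef_rot: [2.221, 2.219, 0.004]
wrist_force: [-1.3, 0.6, 6.2]
opening: 0.42
grip_force: 35.1
```

```bash
python3 g.py .641,.155,.34
```

```text
clock 14.0 q [ 0.23  0.18  2.11 -0.    0.85  0.23] p [0.4386 0.1454 0.1715] F [-1.3  0.6  6.2] open 0.42 yaw_y -0.04 T [ 0.003  0.001 -1.   ]
to [0.641 0.155 0.34 ] shift mm [   9.8  202.9 -167.8]
```

Emit:
{"method": "arm_command", "body": {
  "xyz": [
    [0,0,-30],
    [0,0,-85],
    [0,0,-140],
    [2,40,-172],
    [5,90,-172],
    [7,140,-172],
    [10,185,-172],
    [10,203,-172],
    [10,203,-172],
    [10,203,-172]
  ],
  "twist": [
    [0,0,0],
    [0,0,0],
    [0,0,0],
    [0,0,0],
    [0,0,0],
    [0,0,0],
    [0,0,0],
    [0,0,0],
    [0,0,0],
    [0,0,0]
  ],
  "fingers": [28,28,28,28,28,28,28,28,28,28]
}}

```text
clock: 15.25
position: [0.6393, 0.155, 0.3414]
eef_rot: [-2.221, -2.22, 0.002]
wrist_force: [-0.3, -0.0, -0.6]
opening: 0.42
grip_force: 35.5
```

```bash
python3 g.py .641,.155,.2125
python3 - <<'E'
from h import *
w=capture('scene')
b=w['pixels'][80:230,290:440];v=capture('wrist')['pixels'][120:420,120:520]
cv2.imwrite('pics/i1.png',np.hstack([cv2.resize(b,(400,400),interpolation=cv2.INTER_CUBIC),cv2.copyMakeBorder(v,0,100,0,0,cv2.BORDER_CONSTANT)]))
E
```

```text
clock 15.25 q [0.17 0.34 1.51 0.   1.29 0.17] p [0.6393 0.155  0.3414] F [-0.3 -0.  -0.6] open 0.42 yaw_y -0.04 T [-0.002 -0.    -1.   ]
to [0.641  0.155  0.2125] shift mm [1.000e-01 1.900e+00 1.289e+02]
```

View pics/i1.png

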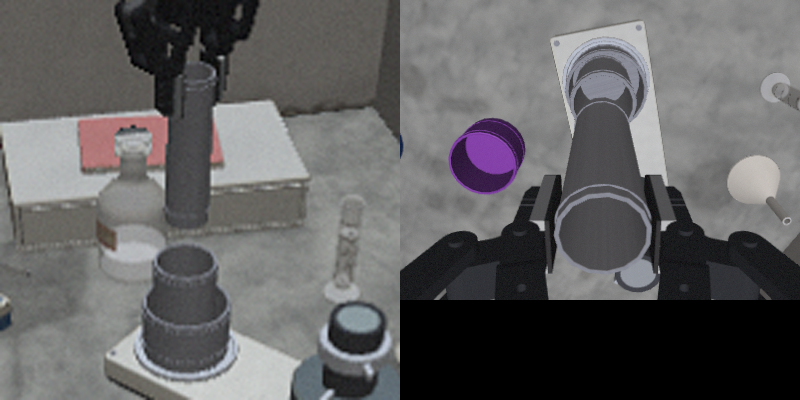

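Emit:
{"method": "arm_command", "body": {
  "xyz": [
    [0,1.5,15],
    [0,1.5,40],
    [0,1.5,65],
    [0,1.5,90],
    [0,1.5,110],
    [0,1.5,122],
    [0,1.5,127],
    [0,1.5,127],
    [0,1.5,127]
  ],
  "twist": [
    [0,0,0],
    [0,0,0],
    [0,0,0],
    [0,0,0],
    [0,0,0],
    [0,0,0],
    [0,0,0],
    [0,0,0],
    [0,0,0]
  ],
  "fingers": [28,28,28,28,28,28,28,28,28]
}}

```text
clock: 16.48
position: [0.6426, 0.1551, 0.216]
eef_rot: [2.221, 2.22, 0.003]
wrist_force: [0.6, -0.2, -1.0]
opening: 0.419
grip_force: 35.5
```

```bash
python3 g.py .641,.155,.2125
```

```text
clock 16.48 q [ 0.17  0.46  1.61 -0.    1.07  0.17] p [0.6426 0.1551 0.216 ] F [ 0.6 -0.2 -1. ] open 0.419 yaw_y -0.04 T [ 0.002  0.    -1.   ]
to [0.641  0.155  0.2125] shift mm [-0.1 -1.6  3.5]
```

Emit:
{"method": "arm_command", "body": {
  "xyz": [
    [0,-1,1.5],
    [0,-1,3],
    [0,-1,4.5],
    [0,-1,5],
    [0,-1,5]
  ],
  "twist": [
    [0,0,0],
    [0,0,0],
    [0,0,0],
    [0,0,0],
    [0,0,0]
  ],
  "fingers": [28,28,28,28,28]
}}

```text
clock: 17.1
position: [0.6413, 0.1552, 0.2126]
eef_rot: [2.222, 2.22, 0.002]
wrist_force: [-2.9, -1.0, 9.1]
opening: 0.419
grip_force: 36.5
```

Emit:
{"method": "arm_command", "body": {
  "xyz": [
    [0,0,0],
    [0,0,0],
    [0,0,0],
    [0,0,0],
    [0,0,0],
    [0,0,-30],
    [0,0,-70],
    [0,0,-100],
    [0,0,-100]
  ],
  "twist": [
    [0,0,0],
    [0,0,0],
    [0,0,0],
    [0,0,0],
    [0,0,0],
    [0,0,0],
    [0,0,0],
    [0,0,0],
    [0,0,0]
  ],
  "fingers": [75,75,75,75,75,85,85,85,85]
}}

```text
clock: 18.23
position: [0.6427, 0.1553, 0.3137]
eef_rot: [2.219, 2.218, 0.009]
wrist_force: [0.1, 0.1, 0.4]
opening: 0.996
grip_force: 0.0
```

```bash
python3 g.py
python3 - <<'E'
from h import *
w=capture('scene')
b=w['pixels'][100:240,300:460];v=capture('wrist')
print('small',[(round(a['confidence'],2),np.round(a['bbox']).tolist()) for a in regions_of('scene','cup_small')],proj(w,[.641,.155,.171]).round(),proj(w,[.641,.155,.127]).round())
T=capture('top');
for n,c in(('scene',w),('wrist',v)):
  for t in('upper_ring','iris_ring','pointer'): print(n,t,[(round(a['confidence'],2),np.round(a['bbox']).tolist()) for a in regions_of(n,t)],proj(c,[.673,-.002,.141]).round())
cv2.imwrite('pics/j1.png',np.hstack([cv2.resize(b,(400,350),interpolation=cv2.INTER_CUBIC),cv2.copyMakeBorder(cv2.resize(v['pixels'],(400,300)),0,50,0,0,cv2.BORDER_CONSTANT)]))
E
```

```text
clock 18.23 q [ 0.17  0.37  1.54 -0.    1.23  0.17] p [0.6427 0.1553 0.3137] F [0.1 0.1 0.4] open 0.996 yaw_y -0.04 T [ 0.007  0.001 -1.   ]
small [(0.63, [353.0, 157.0, 371.0, 182.0])] [360. 160.] [360. 177.]
scene upper_ring [(0.77, [415.0, 192.0, 437.0, 212.0])] [424. 198.]
scene iris_ring [(0.58, [408.0, 203.0, 436.0, 223.0])] [424. 198.]
scene pointer [(0.68, [411.0, 202.0, 437.0, 223.0])] [424. 198.]
wrist upper_ring [(0.69, [332.0, 384.0, 388.0, 427.0])] [358. 418.]
wrist iris_ring [(0.68, [324.0, 366.0, 388.0, 414.0])] [358. 418.]
wrist pointer [(0.82, [323.0, 368.0, 387.0, 417.0])] [358. 418.]
```

View pics/j1.png

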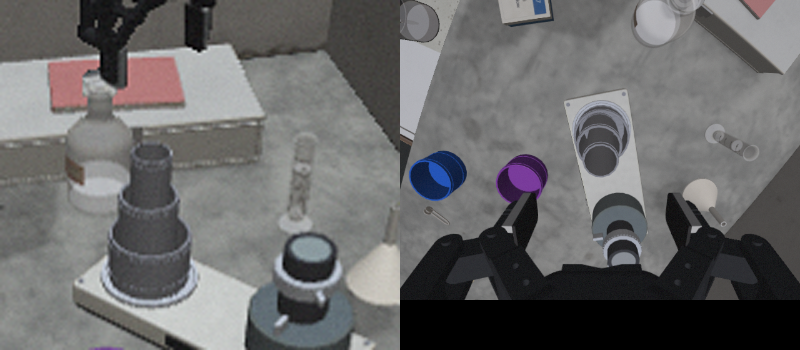

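Emit:
{"method": "arm_command", "body": {
  "xyz": [
    [-30,5,0],
    [-80,15,0],
    [-130,25,0],
    [-157,30,0],
    [-157,30,0],
    [-157,30,0]
  ],
  "twist": [
    [0,0,5],
    [0,0,12],
    [0,0,20],
    [0,0,26.4],
    [0,0,26.4],
    [0,0,26.4]
  ],
  "fingers": [85,85,85,85,85,85]
}}

```text
clock: 19.48
position: [0.6706, -0.0013, 0.3096]
eef_rot: [-2.669, -1.656, 0.0]
wrist_force: [0.1, 0.8, 0.0]
opening: 0.996
grip_force: 0.0
```

```bash
python3 g.py .6725,-.002,.167
python3 - <<'E'
from fit import *
c=capture('wrist');s=capture('scene');cv2.imwrite('pics/w3.png',c['pixels'])
def best(n,t,cc):
    q=proj(cc,[.6725,-.002,.12]);r=[a for a in regions_of(n,t) if abs((a['bbox'][0]+a['bbox'][2])/2-q[0])<30 and abs((a['bbox'][1]+a['bbox'][3])/2-q[1])<30]
    return r[0] if r else None
for n,cc in(('wrist',c),('scene',s)):
    a=best(n,'upper_ring',cc)
    if a: print(n,'upper',np.round(a['bbox']),fit([(cc,a['mask'].astype(float))],lambda x:[cyl(x[0],x[1],.022,.121,.141)],[.6725,-.002],[.008,.008]))
    a=best(n,'iris_ring',cc)
    if a:
        up=1-sil(cc,[cyl(.6725,-.002,.022,.121,.141)])
        # fit ring + nib minus upper ring occlusion
        m0=a['mask'].astype(float)
        def model(x,cc=cc):
            t=np.pi+.1833+x[2];d=np.array([np.cos(t),np.sin(t)]);e=np.array([-d[1],d[0]])
            nib=np.array([[*(x[:2]+d*r+e*w),z] for r in(.02,.039) for w in(-.0025,.0025) for z in(.109,.117)])
            return [cyl(x[0],x[1],.028,.105,.121),nib]
        f=lambda x:(lambda g:1-np.minimum(g,m0).sum()/np.maximum(g,m0).sum())(sil(cc,model(x))*(1-sil(cc,[cyl(x[0],x[1],.022,.121,.141)])))
        g=min([minimize(f,[.6725,-.002,t0],method='Nelder-Mead',options=dict(initial_simplex=[[.6725,-.002,t0],[.68,-.002,t0],[.6725,.005,t0],[.6725,-.002,t0+.15]],xatol=1e-4,fatol=1e-4)) for t0 in(.8,.95)],key=lambda r:r.fun)
        print(n,'iris',np.round(a['bbox']),g.x.round(4),round(g.fun,3))
E
```

```text
clock 19.48 q [-0.07  0.39  1.51  0.    1.24  0.39] p [ 0.6706 -0.0013  0.3096] F [0.1 0.8 0. ] open 0.996 yaw_y -26.37 T [-0.001  0.001 -1.   ]
to [ 0.6725 -0.002   0.167 ] shift mm [  0.2   2.2 142.6]
wrist upper [295. 208. 360. 274.] (array([ 0.67239806, -0.0036411 ]), np.float64(0.03688877206106267))
wrist iris [290. 196. 361. 281.] [ 0.6725 -0.0037  0.8505] 0.114
scene upper [416. 192. 435. 213.] (array([ 0.67238363, -0.00227961]), np.float64(0.12333478318042501))
scene iris [408. 203. 436. 222.] [ 0.6728 -0.0024  0.8279] 0.138
```

```bash
cat > nib.py <<'E'
from h import *
def prof(c,b,z,r0,r1,lo,hi):
    g=cv2.GaussianBlur(cv2.cvtColor(c['pixels'],cv2.COLOR_BGR2GRAY),(0,0),.6).astype(np.float32)
    A=np.arange(lo,hi,.02);out=[]
    for a in A:
        t=np.pi+.1833+a;q=np.array([proj(c,[b[0]+r*np.cos(t),b[1]+r*np.sin(t),z]) for r in np.linspace(r0,r1,6)],np.float32)
        out.append(cv2.remap(g,q[None,:,0],q[None,:,1],cv2.INTER_LINEAR).mean())
    out=np.array(out);w=np.clip(out-np.median(out)-.4*(out.max()-np.median(out)),0,None)
    return A[out.argmax()].round(2),(A*w).sum()/w.sum(),out.max(),np.median(out)
for n in('wrist','scene','top'):
    c=capture(n)
    for b in((.6725,-.003),(.6725,-.0015)):
        print(n,b,'nib',prof(c,b,.116,.031,.037,-.3,1.5),'rib',prof(c,b,.087,.036,.043,-.5,.5))
E
python3 nib.py
```

```text
wrist (0.6725, -0.003) nib (np.float64(-0.2), np.float64(-0.1882159941215917), np.float32(157.7972), np.float32(118.663734)) rib (np.float64(0.02), np.float64(0.016759520982355006), np.float32(171.06657), np.float32(111.88469))
wrist (0.6725, -0.0015) nib (np.float64(-0.16), np.float64(-0.1409795631563698), np.float32(157.83789), np.float32(106.73421)) rib (np.float64(0.06), np.float64(0.05336869874636762), np.float32(171.24153), np.float32(112.25488))
scene (0.6725, -0.003) nib (np.float64(0.82), np.float64(0.8225871314404983), np.float32(175.10857), np.float32(99.36035)) rib (np.float64(0.02), np.float64(0.019979585698705303), np.float32(177.06755), np.float32(106.43359))
scene (0.6725, -0.0015) nib (np.float64(0.84), np.float64(0.848850402545356), np.float32(171.95052), np.float32(99.04834)) rib (np.float64(0.06), np.float64(0.05768104084954267), np.float32(176.80046), np.float32(106.47949))
top (0.6725, -0.003) nib (np.float64(1.48), np.float64(1.34731743189958), np.float32(56.977863), np.float32(47.932777)) rib (np.float64(0.48), np.float64(0.4101646008750051), np.float32(45.90202), np.float32(35.553383))
top (0.6725, -0.0015) nib (np.float64(1.48), np.float64(1.4681520553554028), np.float32(60.603516), np.float32(47.847984)) rib (np.float64(0.48), np.float64(0.42614202788893824), np.float32(44.84245), np.float32(35.49935))
```

Emit:
{"method": "arm_command", "body": {
  "xyz": [
    [-1,1,40],
    [-1,1,85],
    [-1,1,120],
    [-1,1,138],
    [-1,1,142],
    [-1,1,142]
  ],
  "twist": [
    [0,0,0],
    [0,0,0],
    [0,0,0],
    [0,0,0],
    [0,0,0],
    [0,0,0]
  ],
  "fingers": [85,85,85,85,85,85],
  "grip_force": 20
}}

```text
clock: 20.68
position: [0.6722, -0.0034, 0.1691]
eef_rot: [2.669, 1.654, 0.003]
wrist_force: [0.5, 0.1, 0.5]
opening: 0.998
grip_force: 0.0
```

```bash
python3 g.py .6725,-.003,.166; python3 nib.py | grep scene
```

```text
clock 20.68 q [-0.07  0.54  1.6  -0.    1.    0.39] p [ 0.6722 -0.0034  0.1691] F [0.5 0.1 0.5] open 0.998 yaw_y -26.43 T [ 0.002 -0.    -1.   ]
to [ 0.6725 -0.003   0.166 ] shift mm [0.5 0.1 3.1]
scene (0.6725, -0.003) nib (np.float64(0.82), np.float64(0.8227663509369287), np.float32(176.9074), np.float32(100.13037)) rib (np.float64(0.02), np.float64(0.02028143253101696), np.float32(179.53792), np.float32(108.96077))
scene (0.6725, -0.0015) nib (np.float64(0.84), np.float64(0.8493504011508096), np.float32(174.06511), np.float32(99.85246)) rib (np.float64(0.06), np.float64(0.05839224647901265), np.float32(179.31511), np.float32(109.167564))
```

Emit:
{"method": "arm_command", "body": {
  "xyz": [
    [0.5,0,2],
    [0.5,0,2],
    [0.5,0,2],
    [0.5,0,2],
    [0.5,0,2]
  ],
  "twist": [
    [0,0,0],
    [0,0,0],
    [0,0,0],
    [0,0,0],
    [0,0,0]
  ],
  "fingers": [62,50,50,50,50],
  "grip_force": 20
}}

```text
clock: 21.45
position: [0.672, -0.0031, 0.1666]
eef_rot: [2.67, 1.654, 0.002]
wrist_force: [-0.0, -0.7, 3.4]
opening: 0.641
grip_force: 22.2
```

Emit:
{"method": "arm_command", "body": {
  "xyz": [
    [0,0,0],
    [0,0,0],
    [0,0,0],
    [0,0,0],
    [0,0,0],
    [0,0,0],
    [0,0,0],
    [0,0,0],
    [0,0,0]
  ],
  "twist": [
    [0,0,4],
    [0,0,11],
    [0,0,18],
    [0,0,25],
    [0,0,32],
    [0,0,39],
    [0,0,46],
    [0,0,46],
    [0,0,46]
  ],
  "fingers": [50,50,50,50,50,50,50,50,50]
}}

```text
clock: 22.58
position: [0.6723, -0.0034, 0.1666]
eef_rot: [3.103, 0.482, 0.003]
wrist_force: [2.2, -2.5, 3.1]
opening: 0.643
grip_force: 22.3
```

```bash
python3 g.py; python3 nib.py | grep -v top
python3 - <<'E'
from h import *
s=capture('scene')['pixels'][170:270,370:450];w=capture('wrist')['pixels']
cv2.imwrite('pics/k1.png',np.hstack([cv2.resize(s,(400,500),interpolation=cv2.INTER_CUBIC),cv2.resize(w[150:350,220:380],(400,500),interpolation=cv2.INTER_CUBIC)]))
E
```

```text
clock 22.57 q [-0.07  0.54  1.6  -0.    1.    1.19] p [ 0.6723 -0.0034  0.1666] F [ 2.2 -2.5  3.1] open 0.643 yaw_y -72.34 T [ 0.002 -0.001 -1.   ]
wrist (0.6725, -0.003) nib (np.float64(0.52), np.float64(0.18628952018099826), np.float32(142.63216), np.float32(136.97656)) rib (np.float64(0.16), np.float64(0.06467155706937422), np.float32(142.50652), np.float32(141.97128))
wrist (0.6725, -0.0015) nib (np.float64(0.54), np.float64(0.30704017408352663), np.float32(142.73161), np.float32(140.0004)) rib (np.float64(0.2), np.float64(0.1475458779418481), np.float32(142.60645), np.float32(142.01115))
scene (0.6725, -0.003) nib (np.float64(0.06), np.float64(0.06532586331765641), np.float32(166.8278), np.float32(100.70825)) rib (np.float64(0.02), np.float64(0.019998460088213092), np.float32(180.26709), np.float32(108.227455))
scene (0.6725, -0.0015) nib (np.float64(0.1), np.float64(0.1075149183599653), np.float32(165.50928), np.float32(102.283035)) rib (np.float64(0.06), np.float64(0.05789422229810937), np.float32(180.0127), np.float32(108.41105))
```

Emit:
{"method": "arm_command", "body": {
  "xyz": [
    [0,0,0],
    [0,0,0],
    [0,0,0],
    [0,0,0]
  ],
  "twist": [
    [0,0,1.5],
    [0,0,2.5],
    [0,0,2.5],
    [0,0,2.5]
  ],
  "fingers": [50,50,50,50]
}}

```text
clock: 23.32
position: [0.6723, -0.0035, 0.1666]
eef_rot: [3.114, 0.41, 0.003]
wrist_force: [3.4, -3.4, 4.3]
opening: 0.644
grip_force: 22.4
```

Emit:
{"method": "arm_command", "body": {
  "xyz": [
    [0,0,0],
    [0,0,0],
    [0,0,0],
    [0,0,0],
    [0,0,-30],
    [0,0,-85],
    [0,0,-140],
    [0,0,-145],
    [0,0,-145]
  ],
  "twist": [
    [0,0,0],
    [0,0,0],
    [0,0,0],
    [0,0,0],
    [0,0,0],
    [0,0,0],
    [0,0,0],
    [0,0,0],
    [0,0,0]
  ],
  "fingers": [85,85,85,85,85,85,85,85,85]
}}

```text
clock: 24.45
position: [0.6714, -0.0028, 0.3112]
eef_rot: [-3.114, -0.412, -0.001]
wrist_force: [-0.5, -0.1, 0.0]
opening: 0.998
grip_force: 0.0
```

```bash
python3 g.py; python3 nib.py | grep -v top
python3 - <<'E'
from fit import *
c=capture('scene');s=c['pixels'][170:250,380:460];w=capture('wrist');W=w['pixels']
q=proj(w,[.66,-.006,.11]).round().astype(int);print(q)
cv2.imwrite('pics/l1.png',np.hstack([cv2.resize(s,(400,400),interpolation=cv2.INTER_CUBIC),cv2.resize(W[max(q[1]-60,0):q[1]+60,q[0]-60:q[0]+60],(400,400),interpolation=cv2.INTER_CUBIC)]))
for t in('cup_small','cup_medium','cup_large'): print(t,[(round(a['confidence'],2),np.round(a['bbox']).tolist()) for a in regions_of('scene',t)])
E
```

```text
clock 24.45 q [-0.07  0.39  1.51  0.    1.24  1.24] p [ 0.6714 -0.0028  0.3112] F [-0.5 -0.1  0. ] open 0.998 yaw_y -74.94 T [ 0.001  0.    -1.   ]
wrist (0.6725, -0.003) nib (np.float64(1.12), np.float64(1.092044775862343), np.float32(157.96826), np.float32(124.596756)) rib (np.float64(-0.5), np.float64(-0.48362412933963184), np.float32(100.95345), np.float32(84.95622))
wrist (0.6725, -0.0015) nib (np.float64(1.1), np.float64(1.087411187129767), np.float32(153.34082), np.float32(119.12931)) rib (np.float64(-0.5), np.float64(-0.48166152886997066), np.float32(113.67041), np.float32(89.71053))
scene (0.6725, -0.003) nib (np.float64(0.02), np.float64(0.01775533987103737), np.float32(162.78874), np.float32(101.547035)) rib (np.float64(0.02), np.float64(0.01984786712088245), np.float32(177.41504), np.float32(107.39225))
scene (0.6725, -0.0015) nib (np.float64(0.06), np.float64(0.059686528442885495), np.float32(162.05908), np.float32(102.2469)) rib (np.float64(0.06), np.float64(0.05778603039222585), np.float32(177.04785), np.float32(107.355064))
[323 243]
cup_small [(0.66, [352.0, 158.0, 368.0, 182.0])]
cup_medium [(0.75, [344.0, 172.0, 374.0, 205.0])]
cup_large [(0.87, [325.0, 239.0, 360.0, 280.0]), (0.86, [341.0, 189.0, 377.0, 222.0]), (0.7, [263.0, 274.0, 301.0, 316.0]), (0.5, [338.0, 370.0, 376.0, 406.0]), (0.27, [353.0, 159.0, 367.0, 183.0])]
```

View pics/l1.png

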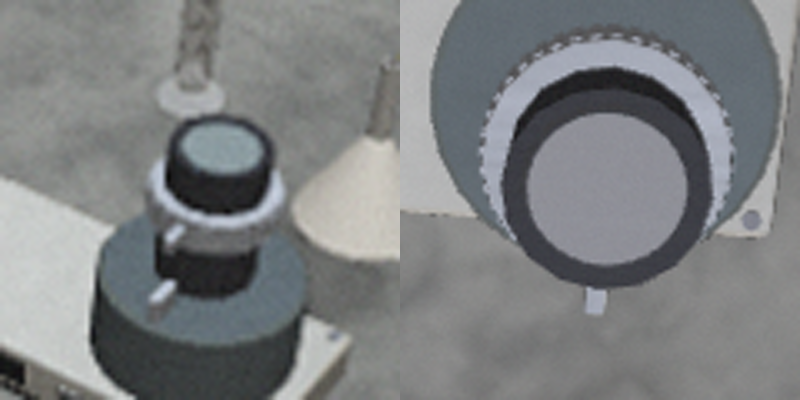

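Run:
```python
from nib import prof
from h import *
w=capture('wrist');s=capture('scene')
for z in(.112,.114,.117):
    p=onz(w,263+195*.3,183+300*.3,z);d=p[:2]-[.6725,-.003];print(z,p.round(4),np.hypot(*d).round(4),(np.arctan2(d[1],d[0])%(2*np.pi)-np.pi-.1833).round(3),'scene',prof(s,(.6725,-.003),z,.031,.037,-.3,1.5)[1].round(3))
q=np.array([onz(w,400*0+263+u*.3,183+v*.3,.141)[:2] for u,v in((607,188),)]);print('upper ring centre',q)
```

```text
wrist (0.6725, -0.003) nib (np.float64(1.12), np.float64(1.1061532047012745), np.float32(157.41309), np.float32(124.28044)) rib (np.float64(-0.5), np.float64(-0.4106167172428758), np.float32(102.08285), np.float32(84.69271))
wrist (0.6725, -0.0015) nib (np.float64(1.12), np.float64(1.125615650001623), np.float32(153.79053), np.float32(119.10718)) rib (np.float64(-0.5), np.float64(-0.4799513755061112), np.float32(111.95524), np.float32(90.004395))
scene (0.6725, -0.003) nib (np.float64(0.02), np.float64(0.01734145795424821), np.float32(163.0664), np.float32(101.94417)) rib (np.float64(0.02), np.float64(0.020179758466779763), np.float32(177.04883), np.float32(106.3409))
scene (0.6725, -0.0015) nib (np.float64(0.06), np.float64(0.05926212709058143), np.float32(162.42317), np.float32(102.105545)) rib (np.float64(0.06), np.float64(0.05814668091917003), np.float32(176.85449), np.float32(106.330246))
top (0.6725, -0.003) nib (np.float64(1.48), np.float64(1.4537672460927942), np.float32(56.317383), np.float32(46.77279)) rib (np.float64(0.48), np.float64(0.4287796777855735), np.float32(43.80192), np.float32(34.316322))
top (0.6725, -0.0015) nib (np.float64(1.48), np.float64(1.4665013589496732), np.float32(60.65495), np.float32(46.530434)) rib (np.float64(0.48), np.float64(0.3413286666729335), np.float32(42.100586), np.float32(34.405846))
0.112 [ 0.6369 -0.0115  0.112 ] 0.0366 0.052 scene -0.028
0.114 [ 0.6378 -0.0113  0.114 ] 0.0357 0.052 scene -0.007
0.117 [ 0.639 -0.011  0.117] 0.0344 0.051 scene 0.029
upper ring centre [[ 0.69595658 -0.08498829]]
```

```bash
python3 -c "
from station import job
print(job.finish_job())"
```

```text
the job is handed in; nothing more can be done
None
```

The job is handed in: all three cups are nested upright and released on the stage, and the iris nib lines up with the index rib to within about 0.05 rad by camera (limit 0.08), at about 25 s of the 58 s; the verdict itself was not shown.

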